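Lay out printer parts for refitting

ROBOT

A 6-joint arm with a two-finger parallel gripper is mounted at the origin on the work surface. World frame = base frame: x ahead of the robot, y to its left, z up, the work surface at z = 0. Lengths are in m, angles in degrees, forces in N, time in s.
With the tool pointing down it reaches from about 0.35 to 0.875 m from the base axis. Payload 4.2 kg.
Tool frame: the origin (TCP) lies at the centre of the arm's flange, where the gripper is bolted on; the fingertips stand 182 mm ahead of it and the grasp point (between the pads) lies 164 mm ahead of it (r.tcp_to_tips is the distance from the TCP to the fingertips, in m); z points along the fingers, y is the direction in which the jaws open and shut (so a half turn about z gives the same grasp; the last joint's range is limited). The gripper opens to 87 mm and grips with 3 to 60 N. Pads are 19 mm wide; open, the fingers measure 117 mm over their backs; the gripper's body (75 mm by 190 mm) begins 51 mm behind the grasp point.
Start: joints at [-56.803, 22.042, 0.453, 0, -68.411, -14.817], TCP at [0.197, -0.593, 0.405] pointing down, gripper open.
Joint ranges: [-179.83, 179.83], [-69.29, 118.12], [-61.27, 80.66], [-181.25, 117.63], [-171.15, -9.14], [-177.46, 177.46]. Speed limits (degrees/s): [159.86, 159.86, 180, 180, 180, 180].

INTERFACE

Orientations are given as a 3x3 rotation matrix whose columns are the frame's x, y, z axes.
In Python, from station import r, viewer, order gives the robot as it stands.
- The arm moves only by the tool send_rows, never from a script. Its argument "steps" is a list of rows, each an object with "offset": the shift along the tool's x, y, z in mm, a list of three; "delta_rot": the turn, a rotation vector about the tool's x, y, z in degrees, a list of three; "gripper": the opening, from 0 (shut) to 1 (fully open). A call has 1 to 12 rows; each row shifts and turns the pose as measured when the row begins, along the tool's axes as they then stand; what a row does not reach is not made up. A row lasts 1/10 s, in which the tool goes at most 50 mm and 8.59 degrees, less where a joint would pass 70% of its speed; a pose out of reach is approached as far as the arm can. A call is refused whole if a number of a shift passes 50 or a number of a turn 8.59, either way. A call with a gripper value outside its range is refused whole. The fingers move at their own pace and stop on an object; the grip force is fixed at half the most. Time passes only in rows, so rows that do not move let the fingers close. It gives the time, the measured TCP pose, the force and the opening at its end, in the units of the state.
- r.sense(): the state, without advancing time (a new reading comes with each control period).
- viewer.capture(name): name is "side" or "top" or "wrist"; returns (picture, depth): 384x512x3 uint8, red, green, blue; 384x512 float32, m along the optical axis (not along the pixel's ray), 0 where there is no reading.
- viewer.get_calibration(name): a dict with "fov_y" (degrees; the focal length in pixels is half the picture's height over the tangent of half this angle, whatever the lens; pixels are square), "cx", "cy" (the principal point, pixels), "extrinsics" (4x4, takes a point from camera to world coordinates). Camera axes: x right, y down, z forward; pixel columns grow to the right and rows downward; lengths in m; the calibration is good to about 2 mm. A picture is of the moment at which its call begins: read the wrist's pose just before it. get_calibration takes no time and is no camera call; for the wrist camera it gives the pose at the moment of the call.
- order.finish_job(): hands the job in, once; it reports no verdict.
The state is a dict: "time_s": time; "joints": joint angles; "joint_velocities": joint speeds; "effort": joint torques, N m; "tcp_pos": TCP position; "ee_rot": TCP orientation; "wrist_force": force on the tool from outside, world axes, zero at the start; "moment": the same for the moment, N m; "gripper_width": opening from 0.0 (shut) to 1.0 (fully open).
Only numpy, scipy, OpenCV 4.12 (cv2) and the standard library are available. Lean on these libraries where they do the work, as an engineer would, in place of code of your own. Each camera call takes 0.05 s, during which the arm holds its last target. There are 200 camera calls.

TASK

Lay the printer parts out for refitting around the black toner cartridge, left and right being as you face its handle end from the robot: the charge-wire unit whose rod is pulled out goes to the cartridge's left and the one whose rod is pushed in to its right, each parallel to the cartridge, the middle of its bar level with the middle of the cartridge, leaving a 4 cm clear gap between bar and cartridge; the rubber roller stands on end behind the cartridge, on its centre line, again 4 cm clear of its far end. Set the white gear, hub up, centred on the round seat on top of the gearbox, leave both rods as they are, and do not shift or upset the two little screw jars.

Things in the scene. Friction and masses are not known exactly. Their poses are not given: they have to be found in the camera images.
- toner: Toner cartridge: black block 120 (x) x 60 (y) x 45 (z) mm, fixed, left or right on the table, with a grey loop handle sticking 24 mm out of its near (-x) end face, half way up. Origin: centre of the block's underside (handle not counted); x points away from the handle (behind it), y to its left; turned at most 0.2 rad from the robot's axes.
- gearbox: Gearbox: flat fixed aluminium case, on the side of the table without the cartridge; x -40 to +84, y -40 to +40 mm about its origin, lid 28 mm high. On the lid a dark round seat 52 mm across, its top 30 mm above the table, and a steel motor (32 mm across, top at 56 mm) at x = +62 mm. Origin: at table height below the seat's centre; z up; turned at most 0.2 rad.
- unit_out: Charge-wire unit: loose grey bar 90 x 24 x 18 mm lying flat, 92 g, wire groove on top, a steel rod with a white T-handle (8 x 20 x 12 mm) at its -x end. This one has its rod PULLED OUT (22 to 28 mm of bare stem between bar and handle). Otherwise the two are alike. Origin: centre of the bar's underside; x along the bar, rod end towards the robot within 0.3 rad; z up.
- unit_in: Charge-wire unit: loose grey bar 90 x 24 x 18 mm lying flat, 92 g, wire groove on top, a steel rod with a white T-handle (8 x 20 x 12 mm) at its -x end. This one has its rod PUSHED IN (handle within 3 mm of the bar). Otherwise the two are alike. Origin: centre of the bar's underside; x along the bar, rod end towards the robot within 0.3 rad; z up.
- roller: Paper pickup roller: loose black rubber tyre on a white hub, standing on end, 32 mm across, 26 mm high, about 40 g. Origin: centre of its underside; z up.
- gear: White plastic gear: loose toothed disc 40 mm across and 10 mm thick, with a hub 18 mm across and 10 mm high on top (20 mm in all), about 30 g, lying hub up. Origin: centre of its underside; z up.
- unit_out_rod (a joint): How far the rod of unit_out is pulled out, m: 0 = pushed in, 0.028 = fully out. It moves at about 2 N and stays where left.
- unit_in_rod (a joint): How far the rod of unit_in is pulled out, m: 0 = pushed in, 0.028 = fully out. It moves at about 2 N and stays where left.
- jar_left: Small closed screw jar, 28 mm across, 42 mm high, standing loose on the table left of the parts. Origin: centre of its underside. To be left standing where it is.
- jar_right: Small closed screw jar, 28 mm across, 42 mm high, standing loose on the table right of the parts. Origin: centre of its underside. To be left standing where it is.
Not all that is in view belongs to the job. What is shaped like the unit_out but brown or purple is not meant.

How it is judged (in metres and radians):
At the end, for the whole second after the job is handed in: Gaps of 40 mm and levels/centre lines within 15 mm for both units and the roller; units parallel to the cartridge within 0.25 rad; gear flat, hub up, within 12 mm of the seat centre; pulled rod still out over 14 mm, pushed rod under 8 mm; all upright, released, at rest (x of unit_out in the frame of toner between -0.015 and 0.015 m and y of unit_out in the frame of toner between 0.067 and 0.097 m and angle between the x axis of each of unit_out, unit_in and the x axis of toner, either way round below 0.25 rad and angle between each of unit_out, unit_in, roller, gear's own z axis and vertical below 0.1 rad and height (world z) of each of unit_out, unit_in, roller below 0.006 m and x of unit_in in the frame of toner between -0.015 and 0.015 m and y of unit_in in the frame of toner between -0.097 and -0.067 m and x of roller in the frame of toner between 0.101 and 0.131 m and y of roller in the frame of toner between -0.015 and 0.015 m and horizontal distance between gear and gearbox below 0.012 m and height (world z) of gear between 0.026 and 0.034 m and value of joint unit_out_rod above 0.014 m and value of joint unit_in_rod below 0.008 m and linear speed of each of unit_out, unit_in, roller, gear below 0.02 m/s and angular speed of each of unit_out, unit_in, roller, gear below 0.2 rad/s); the robot touches nothing.
It fails at once if a screw jar is shifted by more than 20 mm or upset (distance of any of jar_left, jar_right from where it was at the start of the episode above 0.02 m or angle between any of jar_left, jar_right's own z axis and vertical above 0.5 rad).
It also fails if it takes over 112 s, if anything falls off the work surface, if the arm or the gripper's body presses on something with over 40 N, if the wrist force passes 120 N, or if a joint passes its speed limit or range.

## Working session

There is one attempt and no reset: what is moved stays moved. The work goes in short steps, Python scripts to look and compute and a tool call to move; the robot and the scene stay as the last step left them, time stands still between calls to the robot, and variables do not carry over. Pictures are saved under pics/ and viewed, about 12 in all and at most 16, crops included, and the job is handed in when it is done.

Besides the shell and the picture viewer there is one more tool, called after "Emit:" by a JSON object that holds its "name" and its "arguments", one argument or row to a line. send_rows: Moves the arm, as the interface text tells. Its arguments: {"type":"object","properties":{"steps":{"type":"array"}},"required":["steps"]}

```bash
ls; mkdir -p pics; python3 - <<'E'
from station import r,viewer,order
import cv2,numpy as np
s=r.sense(); print(s['time_s'],s['tcp_pos'],np.round(s['ee_rot'],3),s['gripper_width'])
for n in ['side','top']:
    p,d=viewer.capture(n); c=viewer.get_calibration(n)
    cv2.imwrite(f'pics/{n}0.png',p[:,:,::-1]); np.savez(f'{n}0.npz',p=p,d=d,E=c['extrinsics'],k=[c['fov_y'],c['cx'],c['cy']])
    print(n,c['fov_y'],c['cx'],c['cy'],np.round(c['extrinsics'],3).tolist(),(d==0).mean())
E
```

```text
pics
0.0 [ 0.19703801 -0.59291717  0.40366077] [[-0.949 -0.315 -0.001]
 [-0.315  0.949  0.002]
 [ 0.     0.002 -1.   ]] 1.0018158589287998
side 52.04107142246406 261.45644198784197 193.20988465305228 [[0.986, -0.086, 0.14, 0.375], [-0.163, -0.59, 0.791, -0.656], [0.014, -0.803, -0.596, 0.595], [0.0, 0.0, 0.0, 1.0]] 0.004150390625
top 57.32015122836555 254.88030764501303 193.48504245269348 [[0.005, -0.984, 0.18, 0.336], [-1.0, -0.002, 0.014, 0.059], [-0.014, -0.18, -0.984, 0.899], [0.0, 0.0, 0.0, 1.0]] 0.004155476888020833
```

View pics/top0.png

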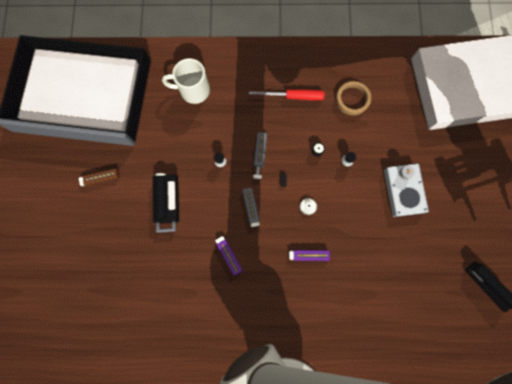

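View pics/side0.png

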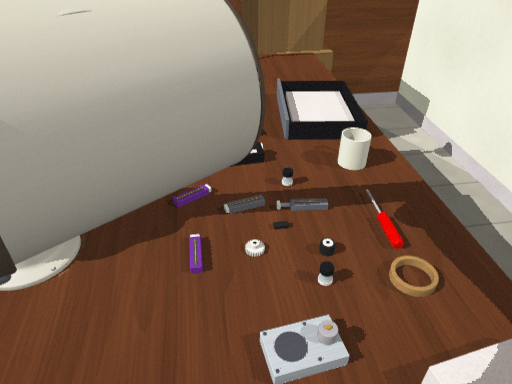

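Top view: toner at (166,203), handle downward; unit_out at (260,155) and unit_in at (251,207); roller (318,148); gear (309,206); gearbox (407,190); jars at (220,159) and (349,158). The purple and brown units are decoys. Next I take a zoomed crop and first measurements.

```bash
cat > h.py <<'E'
import numpy as np,cv2
def ray(c,uv,z,W=None):
    "pixels -> world points on plane z"
    E,k=c; f=192/np.tan(np.radians(k[0]/2)); uv=np.atleast_2d(np.asarray(uv,float))
    d=np.c_[(uv[:,0]-k[1])/f,(uv[:,1]-k[2])/f,np.ones(len(uv))]@E[:3,:3].T
    o=E[:3,3]; return o+d*((z-o[2])/d[:,2])[:,None]
def cloud(E,k,d):
    f=192/np.tan(np.radians(k[0]/2)); v,u=np.mgrid[:384,:512]
    P=np.stack([(u-k[1])/f*d,(v-k[2])/f*d,d],-1)
    return P@E[:3,:3].T+E[:3,3]
E
python3 - <<'E'
from h import *
D=np.load('top0.npz'); p,d,E,k=D['p'],D['d'],D['E'],D['k']
W=cloud(E,k,d)
print('table z',np.median(W[230:280,270:285,2]),np.median(W[215:225,330:360,2]),np.median(W[150:180,190:200,2]))
names=dict(toner=(140,160,190,240),gbox=(375,155,440,225),uout=(248,125,274,183),uin=(238,180,268,235),roller=(308,138,328,158),gear=(297,194,322,218),jl=(210,148,230,170),jr=(338,148,360,170))
for n,(a,b,c,e) in names.items():
    w=W[b:e,a:c].reshape(-1,3); m=(w[:,2]>0.008)
    q=w[m]; h=q[:,2].max()
    t=q[q[:,2]>np.percentile(q[:,2],60)-0.006]
    rect=cv2.minAreaRect((t[:,:2]*1000).astype(np.float32))
    print(n,m.sum(),'zmax',round(h,4),'cen',np.round(q[:,:2].mean(0),4),'rect',np.round(rect[0],1),np.round(rect[1],1),round(rect[2],1))
c=p[120:265,70:440]; cv2.imwrite('pics/crop1.png',cv2.resize(c[:,:,::-1],None,fx=2.15,fy=2.15,interpolation=cv2.INTER_CUBIC))
E
```

```text
table z 0.0003052854502787472 0.0004666675933119313 0.00015652437030955202
toner 1364 zmax 0.8987 cen [0.4751 0.2954] rect [408.7 222.8] [337.1 120.8] 46.4
gbox 1717 zmax 0.8987 cen [ 0.5026 -0.2997] rect [ 460.5 -139.7] [132.1 450. ] 15.7
uout 370 zmax 0.8987 cen [0.5992 0.0612] rect [499.6  65.6] [ 27.1 326.1] 87.5
uin 362 zmax 0.8987 cen [0.4626 0.0832] rect [424.4  74.3] [178.8  23.7] 13.2
roller 141 zmax 0.8987 cen [ 0.6055 -0.0849] rect [480.7 -22.5] [ 29.9 331.7] 63.3
gear 172 zmax 0.8987 cen [ 0.463  -0.0604] rect [415.   -2.9] [ 39.2 196.8] 40.5
jl 130 zmax 0.8987 cen [0.5759 0.1612] rect [470.2 109.6] [285.5  25.2] 25.7
jr 141 zmax 0.8987 cen [ 0.5822 -0.1626] rect [471.6 -55.2] [ 25.  353.5] 45.8
```

View pics/crop1.png

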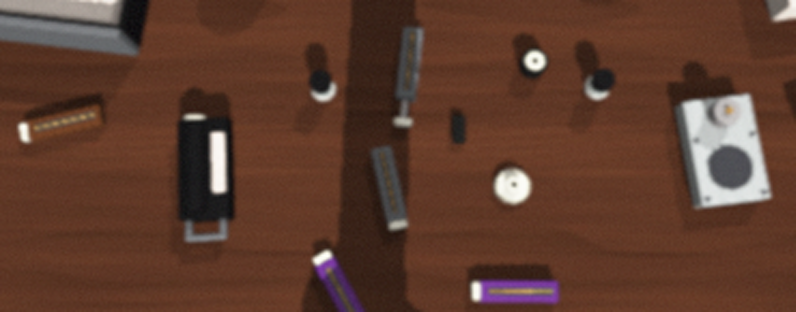

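The crop confirms it: unit_out's stem is visible with the handle at (402,121), and unit_in's handle sits against its bar at (397,225). The earlier rectangles were spoiled by missing depth readings, so I redo them from filtered depth.

```bash
python3 - <<'E'
from h import *
D=np.load('top0.npz'); p,d,E,k=D['p'],D['d'],D['E'],D['k']
W=cloud(E,k,d); 
B=dict(toner=(140,160,190,240,.045),gbox=(375,155,440,225,.028),uout=(248,125,274,183,.018),uin=(238,180,268,235,.018),roller=(308,138,328,158,.026),gear=(297,194,322,218,.010),jl=(210,148,230,170,.042),jr=(338,148,360,170,.042))
for n,(a,b,c,e,h) in B.items():
    m=((d>0)&(W[...,2]>h-.006)&(W[...,2]<h+(.013 if n=='gear' else .006))); M=np.zeros_like(m);M[b:e,a:c]=m[b:e,a:c]
    M=M.astype(np.uint8)
    cn=max(cv2.findContours(M,0,2)[0],key=cv2.contourArea)
    F=np.zeros_like(M);cv2.drawContours(F,[cn],-1,1,-1)
    q=ray((E,k),np.argwhere(F)[:,::-1],h)[:,:2]*1000
    R=cv2.minAreaRect(q.astype(np.float32))
    print(n,len(q),'mean',q.mean(0).round(1),'rect',np.round(R[0],1),np.round(R[1],1),round(R[2],1))
# seat: dark pixels on lid
M=np.zeros(p.shape[:2],np.uint8);g=p.mean(2);M[175:218,385:430]=(g[175:218,385:430]<100)
for cn in cv2.findContours(M,0,2)[0]:
    if cv2.contourArea(cn)>150:
        mu=cv2.moments(cn);uv=(mu['m10']/mu['m00'],mu['m01']/mu['m00']);print('seat',cv2.contourArea(cn),uv,ray((E,k),uv,.03)*1000)
E
```

```text
toner 424 mean [481.6 309.5] rect [482.3 308.9] [103.9  25. ] 3.3
gbox 1427 mean [ 501.6 -308.2] rect [ 507.5 -308. ] [124.   82.5] 7.1
uout 357 mean [605.9  61.2] rect [599.4  61.9] [ 23.8 123.7] 83.9
uin 359 mean [463.2  83.3] rect [463.1  83.3] [98.2 23.7] 13.1
roller 117 mean [614.8 -89.8] rect [614.2 -90.3] [29.5 31. ] 0.0
gear 192 mean [465.9 -62.5] rect [465.4 -62.2] [38.2 38.9] 89.0
jl 89 mean [585.7 165.4] rect [585.2 165.5] [23.6 25.5] 0.1
jr 92 mean [ 587.8 -167.8] rect [ 588.2 -168.7] [24.8 26.2] 44.8
seat 248.0 (409.1592741935484, 197.34475806451613) [[ 486.17340322 -313.0023225    30.        ]]
seat 423.0 (403.7135539795114, 198.84869976359337) [[ 482.33505297 -299.22985361   30.        ]]
```

```bash
python3 - <<'E'
from h import *
D=np.load('top0.npz'); p,d,E,k=D['p'],D['d'],D['E'],D['k']
W=cloud(E,k,d)
z=W[...,2]; M=np.zeros(z.shape,np.uint8); M[160:240,140:190]=((d>0)&(z>.03))[160:240,140:190]
print((z[165:240:5,146:186:3]*1000).round().astype(int))
cn=max(cv2.findContours(M,0,2)[0],key=cv2.contourArea);F=np.zeros_like(M);cv2.drawContours(F,[cn],-1,1,-1)
for h in(.045,.05):
    q=ray((E,k),np.argwhere(F)[:,::-1],h)[:,:2]*1000;R=cv2.minAreaRect(q.astype(np.float32));print(h,len(q),q.mean(0),R)
E
```

```text
[[ 1  0  1  0  2  1  1  1 -2  2  3 -1 -1  1]
 [ 2  1 -3 -1  2  1 -1  2  2  2  1  4  1  1]
 [ 2  0  0 37 34 29 32 35 36 33 -2  1  1  1]
 [ 0  1 33 46 46 44 38 34 32 32 21 -1 -1  2]
 [ 0  2 32 44 44 45 38 33 36 36 21  1 -2 -2]
 [ 3 -1 33 45 47 45 38 34 36 37 24  3 -2  1]
 [ 2  1 33 41 45 43 40 36 34 36 26  3  1  0]
 [-2 -2 32 39 45 44 39 36 37 36 27 -2 -1 -1]
 [-2  3 35 44 47 46 39 34 34 36 25  1 -1  2]
 [-4  0 32 42 44 42 41 34 35 34 27 -1  1 -2]
 [-1 -1 33 44 46 45 40 34 32 39 30 -1  3 -1]
 [-2  0 30 34 35 32 34 35 35 36 28  0  1  2]
 [ 0 -1  1 -1 26  0 -1  1  2 26  1  1 -3  1]
 [ 0 -2  0 -1 27 30 26 26 25 26 -1  0  1 -1]
 [-2  2 -1  0  3  0 -1  2  0 -5  0  0  0  0]]
0.045 1143 [481.11536816 297.53041507] ((482.31549072265625, 296.7161865234375), (120.81619262695312, 59.232643127441406), 3.3111746311187744)
0.05 1143 [480.26627488 296.13390624] ((481.4593811035156, 295.3244323730469), (120.10861206054688, 58.8857536315918), 3.31121563911438)
```

Emit:
{"name": "send_rows", "arguments": {
  "steps": [
    {"offset":[-35,35,0],"delta_rot":[0,0,0],"gripper":0.5},
    {"offset":[-35,35,0],"delta_rot":[0,0,0],"gripper":0.5},
    {"offset":[-35,35,0],"delta_rot":[0,0,0],"gripper":0.5},
    {"offset":[-35,35,0],"delta_rot":[0,0,0],"gripper":0.5},
    {"offset":[-35,35,0],"delta_rot":[0,0,0],"gripper":0.5},
    {"offset":[-35,35,0],"delta_rot":[0,0,0],"gripper":0.5},
    {"offset":[-35,35,0],"delta_rot":[0,0,0],"gripper":0.5},
    {"offset":[-35,35,0],"delta_rot":[0,0,0],"gripper":0.5},
    {"offset":[-35,35,0],"delta_rot":[0,0,0],"gripper":0.5},
    {"offset":[-35,35,0],"delta_rot":[0,0,0],"gripper":0.5},
    {"offset":[-35,35,0],"delta_rot":[0,0,0],"gripper":0.5},
    {"offset":[-35,35,0],"delta_rot":[0,0,0],"gripper":0.5}
  ]
}}

```text
time_s: 1.3
tcp_pos: [0.4648, -0.0579, 0.3998]
ee_rot: [[-0.953, -0.304, -0.006], [-0.304, 0.953, 0.008], [0.003, 0.009, -1.0]]
wrist_force: [1.7, 0.3, -0.7]
gripper_width: 0.5
```

```bash
cat > go.py <<'E'
import sys,numpy as np
from station import r
def go(x,y,tipz=None,th=None):
    "print tool-frame mm and deg left to target; yaw turn is about tool z"
    s=r.sense(); R=np.array(s['ee_rot']); p=np.array(s['tcp_pos'])
    now=np.degrees(np.arctan2(-R[0,1],R[1,1]))
    t=np.array([x,y,p[2] if tipz is None else tipz+r.tcp_to_tips])
    print('t',round(s['time_s'],2),'pos',p.round(4),'tip',round(p[2]-r.tcp_to_tips,4),'th',round(now,1),'w',round(s['gripper_width'],3),'F',np.round(s['wrist_force'],1),'j',np.round(s['joints'],0))
    print(' tool offset mm',(R.T@(t-p)*1000).round(1),'turn z',None if th is None else round(now-th,1))
    if th is not None:
        c,n=np.cos(np.radians(th)),np.sin(np.radians(th)); d=(t-p)*1000
        print(' after turning: ',np.round([-(d[0]*c+d[1]*n),-d[0]*n+d[1]*c,-d[2]],1))
if __name__=='__main__': go(*map(float,sys.argv[1:]))
E
python3 go.py .4655 -.0622 .10 0
python3 - <<'E'
from h import *
from station import viewer
c=viewer.get_calibration('wrist');p,d=viewer.capture('wrist');cv2.imwrite('pics/w1.png',p[:,:,::-1]);np.savez('w1.npz',p=p,d=d,E=c['extrinsics'],k=[c['fov_y'],c['cx'],c['cy']])
E
```

```text
t 1.3 pos [ 0.4648 -0.0579  0.3998] tip 0.2176 th 17.7 w 0.5 F [ 1.7  0.3 -0.7] j [ 13.   7. -21.  -1. -63. -85.]
 tool offset mm [  0.3  -5.3 117.5] turn z 17.7
 after turning:  [ -0.7  -4.3 117.6]
```

View pics/w1.png

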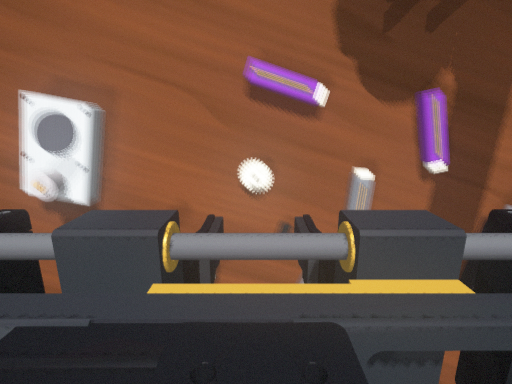

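Wrist view: gear at (255,176), seat at (55,131), unit_in at (362,190). I compare these with the top-camera positions.

```bash
python3 - <<'E'
from h import *
D=np.load('w1.npz'); p,E,k=D['p'],D['E'],D['k']; g=p.astype(int)
def cen(m,box):
    a,b,c,e=box;M=np.zeros(m.shape,np.uint8);M[b:e,a:c]=m[b:e,a:c]
    cn=max(cv2.findContours(M,0,2)[0],key=cv2.contourArea);return cv2.minEnclosingCircle(cn),cv2.contourArea(cn)
(u,rr),a=cen(g[...,2]>130,(230,150,285,205));print('gear',u,rr,a,ray((E,k),u,.010)*1000)
(u,rr),a=cen(g.max(2)<100,(25,105,85,158));print('seat',u,rr,a,ray((E,k),u,.03)*1000)
E
python3 go.py .4655 -.0622 .10 0
```

```text
gear (255.0, 175.5) 19.602394104003906 854.5 [[469.06673416 -57.46795517  10.        ]]
t 1.35 pos [ 0.4681 -0.0535  0.3998] tip 0.2176 th 18.0 w 0.498 F [3.4 3.8 0.5] j [ 13.   7. -20.  -1. -62. -85.]
 tool offset mm [  5.2  -8.5 117.5] turn z 18.0
 after turning:  [  2.6  -8.7 117.6]Traceback (most recent call last):
  File "<stdin>", line 7, in <module>
  File "<stdin>", line 5, in cen
ValueError: max() iterable argument is empty
```

Emit:
{"name": "send_rows", "arguments": {
  "steps": [
    {"offset":[0,0,39],"delta_rot":[0,0,6],"gripper":0.5},
    {"offset":[0,0,39],"delta_rot":[0,0,6],"gripper":0.5},
    {"offset":[0,0,39],"delta_rot":[0,0,6],"gripper":0.5},
    {"offset":[2.6,-8.7,0],"delta_rot":[0,0,0],"gripper":0.5},
    {"offset":[0,0,0],"delta_rot":[0,0,0],"gripper":0.5},
    {"offset":[0,0,0],"delta_rot":[0,0,0],"gripper":0.5}
  ]
}}

```text
time_s: 1.95
tcp_pos: [0.4679, -0.0575, 0.2817]
ee_rot: [[-1.0, -0.001, 0.003], [-0.001, 1.0, 0.009], [-0.003, 0.009, -1.0]]
wrist_force: [-0.3, -0.0, 0.3]
gripper_width: 0.501
```

```bash
cat > wr.py <<'E'
from h import *
from station import viewer
import sys
def shot(n):
    c=viewer.get_calibration('wrist');p,d=viewer.capture('wrist');cv2.imwrite(f'pics/{n}.png',p[:,:,::-1])
    E,k=c['extrinsics'],[c['fov_y'],c['cx'],c['cy']];np.savez(n+'.npz',p=p,d=d,E=E,k=k);return p.astype(int),d,E,k
E
python3 go.py .4655 -.0622 .012 0
python3 - <<'E'
from wr import *
p,d,E,k=shot('w2'); W=cloud(E,k,d)
m=((d>0)&(W[...,2]>.006)&(W[...,2]<.024)&(p.min(2)>110)&(abs(W[...,0]-.466)<.04)&(abs(W[...,1]+.06)<.04)).astype(np.uint8)
cn=max(cv2.findContours(m,0,2)[0],key=cv2.contourArea);(u,rr)=cv2.minEnclosingCircle(cn)
print(u,rr,cv2.contourArea(cn),ray((E,k),u,.010)*1000)
E
```

```text
t 1.95 pos [ 0.4679 -0.0575  0.2817] tip 0.0995 th 0.0 w 0.501 F [-0.3 -0.   0.3] j [  13.   15.  -30.   -1.  -45. -102.]
 tool offset mm [ 2.6 -5.5 87.4] turn z 0.0
 after turning:  [ 2.4 -4.7 87.5]
(249.8347930908203, 190.4245147705078) 22.169370651245117 1262.5 [[465.72673099 -62.34122935  10.        ]]
```

```bash
cat > go.py <<'E'
import sys,numpy as np
from station import r
def go(x,y,tipz=None,th=None):
    "print tool-frame mm and deg left to take the fingertips to the target; yaw turn is about tool z"
    s=r.sense(); R=np.array(s['ee_rot']); L=r.tcp_to_tips; p=np.array(s['tcp_pos'])+R[:,2]*L
    now=np.degrees(np.arctan2(-R[0,1],R[1,1]))
    t=np.array([x,y,p[2] if tipz is None else tipz]); th=now if th is None else th
    print('t',round(s['time_s'],2),'tip',p.round(4),'th',round(now,1),'w',round(s['gripper_width'],3),'F',np.round(s['wrist_force'],1),'j',np.round(s['joints'],0))
    c,n=np.cos(np.radians(th)),np.sin(np.radians(th)); d=(t-p)*1000
    print(' offset now',(R.T@d).round(1),'| turned',np.round([-(d[0]*c+d[1]*n),-d[0]*n+d[1]*c,-d[2]],1),'| turn',np.degrees([R[:,1]@[0,0,1]*1,-R[:,0]@[0,0,1],0]).round(2)[:2],round(now-th,1))
if __name__=='__main__': go(*map(float,sys.argv[1:]))
E
python3 go.py .4657 -.0623 .012 0
```

```text
t 2.0 tip [ 0.469  -0.0558  0.1   ] th 0.0 w 0.501 F [-0.7 -0.7  0.2] j [  13.   15.  -30.   -1.  -45. -102.]
 offset now [ 3.7 -7.4 87.9] | turned [ 3.3 -6.5 88. ] | turn [0.53 0.27] 0.0
```

Emit:
{"name": "send_rows", "arguments": {
  "steps": [
    {"offset":[2.4,-4.9,0],"delta_rot":[0.5,0.25,0],"gripper":0.5},
    {"offset":[0,0,25],"delta_rot":[0,0,0],"gripper":0.5},
    {"offset":[0,0,25],"delta_rot":[0,0,0],"gripper":0.5},
    {"offset":[0,0,0],"delta_rot":[0,0,0],"gripper":0.5}
  ]
}}

```text
time_s: 2.4
tcp_pos: [0.4678, -0.0634, 0.2378]
ee_rot: [[-1.0, -0.003, 0.016], [-0.003, 1.0, 0.001], [-0.016, 0.001, -1.0]]
wrist_force: [0.2, 0.0, -0.2]
gripper_width: 0.498
```

```bash
python3 go.py .4657 -.0623 .012 0
```

```text
t 2.4 tip [ 0.4707 -0.0631  0.0556] th 0.2 w 0.498 F [ 0.2  0.  -0.2] j [  12.   19.  -33.    0.  -37. -102.]
 offset now [ 5.7  0.8 43.5] | turned [ 5.   0.8 43.6] | turn [0.08 0.9 ] 0.2
```

Emit:
{"name": "send_rows", "arguments": {
  "steps": [
    {"offset":[2.2,1,15],"delta_rot":[0,0.9,0],"gripper":0.5},
    {"offset":[0,0,15],"delta_rot":[0,0.2,0],"gripper":0.5},
    {"offset":[0,0,0],"delta_rot":[0,0,0],"gripper":0.5}
  ]
}}

```text
time_s: 2.7
tcp_pos: [0.4671, -0.0625, 0.21]
ee_rot: [[-1.0, -0.004, 0.002], [-0.004, 1.0, 0.002], [-0.002, 0.002, -1.0]]
wrist_force: [0.4, 0.2, -0.0]
gripper_width: 0.498
```

```bash
python3 go.py .4657 -.0623 .012 0
```

```text
t 2.7 tip [ 0.4674 -0.0621  0.0278] th 0.2 w 0.498 F [ 0.4  0.2 -0. ] j [  12.   22.  -35.   -0.  -34. -102.]
 offset now [ 1.7 -0.2 15.7] | turned [ 1.7 -0.2 15.8] | turn [0.11 0.09] 0.2
```

Emit:
{"name": "send_rows", "arguments": {
  "steps": [
    {"offset":[1.5,0,10],"delta_rot":[0,0.2,0],"gripper":0.5},
    {"offset":[0,0,5],"delta_rot":[0,0.1,0],"gripper":0.5},
    {"offset":[0,0,1],"delta_rot":[0,0,0],"gripper":0.5},
    {"offset":[0,0,0],"delta_rot":[0,0,0],"gripper":0},
    {"offset":[0,0,0],"delta_rot":[0,0,0],"gripper":0},
    {"offset":[0,0,0],"delta_rot":[0,0,0],"gripper":0},
    {"offset":[0,0,0],"delta_rot":[0,0,0],"gripper":0},
    {"offset":[0,0,0],"delta_rot":[0,0,0],"gripper":0}
  ]
}}

```text
time_s: 3.5
tcp_pos: [0.4666, -0.0622, 0.1956]
ee_rot: [[-1.0, -0.005, 0.001], [-0.005, 1.0, 0.003], [-0.001, 0.003, -1.0]]
wrist_force: [0.3, 0.9, 0.1]
gripper_width: 0.183
```

```bash
python3 go.py .486 -.3115 .08 7
```

```text
t 3.5 tip [ 0.4669 -0.0618  0.0134] th 0.3 w 0.183 F [0.3 0.9 0.1] j [  12.   23.  -35.   -0.  -31. -102.]
 offset now [ -17.9 -249.7  -67.2] | turned [  11.5 -250.2  -66.6] | turn [0.15 0.08] -6.7
```

Emit:
{"name": "send_rows", "arguments": {
  "steps": [
    {"offset":[0,0,-20],"delta_rot":[0,0,0],"gripper":0},
    {"offset":[0,0,-25],"delta_rot":[0,0,-3.5],"gripper":0},
    {"offset":[0,0,-25],"delta_rot":[0,0,-3.5],"gripper":0},
    {"offset":[2,-40,0],"delta_rot":[0,0,0],"gripper":0},
    {"offset":[2,-45,0],"delta_rot":[0,0,0],"gripper":0},
    {"offset":[2,-45,0],"delta_rot":[0,0,0],"gripper":0},
    {"offset":[2,-45,0],"delta_rot":[0,0,0],"gripper":0},
    {"offset":[2,-40,0],"delta_rot":[0,0,0],"gripper":0},
    {"offset":[1,-20,0],"delta_rot":[0,0,0],"gripper":0},
    {"offset":[0,-10,0],"delta_rot":[0,0,0],"gripper":0},
    {"offset":[0,0,0],"delta_rot":[0,0,0],"gripper":0},
    {"offset":[0,0,0],"delta_rot":[0,0,0],"gripper":0}
  ]
}}

```text
time_s: 4.7
tcp_pos: [0.4897, -0.3144, 0.2686]
ee_rot: [[-0.99, -0.138, 0.003], [-0.138, 0.99, 0.002], [-0.004, 0.001, -1.0]]
wrist_force: [-0.3, -0.2, 0.3]
gripper_width: 0.186
```

```bash
python3 go.py .486 -.3115 .033 7
python3 - <<'E'
from wr import *
p,d,E,k=shot('w3')
E
```

```text
t 4.7 tip [ 0.4903 -0.314   0.0864] th 7.9 w 0.186 F [-0.3 -0.2  0.3] j [-17.  25. -16.  -0. -49. -65.]
 offset now [ 4.1  3.  53.4] | turned [ 4.   3.  53.4] | turn [0.07 0.2 ] 0.9
```

View pics/w3.png

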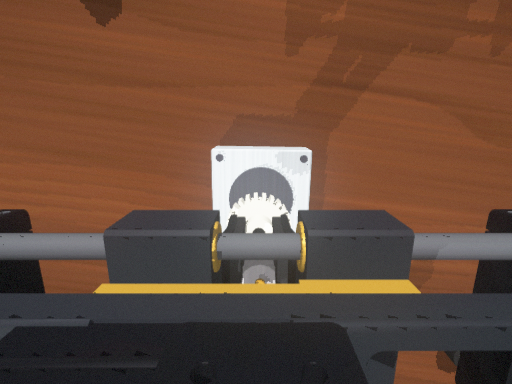

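The gear is held, hub up. The lid's near edge runs (213,148) to (310,149) and the dark seat's rim shows around it. I check the seat from these.

```bash
python3 - <<'E'
from h import *
D=np.load('w3.npz'); p,E,k=D['p'],D['E'],D['k'];g=p.min(2)
# near edge: first bright row per column; sides per row
for c in (225,245,265,285,300): print(c,[i for i in range(130,170) if g[i,c]>140][:1],end=' ')
for rw in (165,180,195): 
    x=np.where(g[rw,190:340]>140)[0]+190; print(rw,x.min(),x.max())
L=ray((E,k),[(213,165),(310,165),(213,150),(310,151)],.028)*1000
print(L.round(1))
x0=np.where(p[200,220:305].max(1)<120)[0]+220; print(x0.min(),x0.max()); y0=np.where(p[150:200,262].max(1)<120)[0]+150;print(y0.min())
print(ray((E,k),[(x0.min(),200),(x0.max(),200),(262,y0.min())],.03)*1000)
E
```

```text
225 [146] 245 [146] 265 [146] 285 [147] 300 [147] 165 211 310
180 212 310
195 212 309
[[ 464.4 -353.4   28. ]
 [ 454.  -277.3   28. ]
 [ 452.7 -354.5   28. ]
 [ 443.1 -279.3   28. ]]Traceback (most recent call last):
  File "<stdin>", line 9, in <module>
    return umr_minimum(a, axis, None, out, keepdims, initial, where)
ValueError: zero-size array to reduction operation minimum which has no identity
```

Emit:
{"name": "send_rows", "arguments": {
  "steps": [
    {"offset":[4,2,0],"delta_rot":[0,0.2,0.8],"gripper":0},
    {"offset":[0,0,15],"delta_rot":[0,0.2,0],"gripper":0},
    {"offset":[0,0,15],"delta_rot":[0,0.2,0],"gripper":0},
    {"offset":[0,0,0],"delta_rot":[0,0,0],"gripper":0}
  ]
}}

```text
time_s: 5.15
tcp_pos: [0.485, -0.3079, 0.2394]
ee_rot: [[-0.992, -0.128, -0.007], [-0.128, 0.992, 0.001], [0.007, 0.001, -1.0]]
wrist_force: [-0.1, -0.9, -0.2]
gripper_width: 0.191
```

```bash
python3 go.py .486 -.312 .0440 7
```

```text
t 5.15 tip [ 0.4837 -0.3078  0.0572] th 7.3 w 0.191 F [-0.1 -0.9 -0.2] j [-16.  27. -18.   0. -45. -66.]
 offset now [-1.8 -4.5 13.1] | turned [-1.7 -4.4 13.2] | turn [ 0.08 -0.38] 0.3
```

Emit:
{"name": "send_rows", "arguments": {
  "steps": [
    {"offset":[-0.5,-4.2,3],"delta_rot":[0,-0.4,0],"gripper":0},
    {"offset":[0,0,6],"delta_rot":[0,0,0],"gripper":0},
    {"offset":[0,0,3],"delta_rot":[0,0,0],"gripper":0},
    {"offset":[0,0,0],"delta_rot":[0,0,0],"gripper":0}
  ]
}}

```text
time_s: 5.55
tcp_pos: [0.4867, -0.3109, 0.2286]
ee_rot: [[-0.991, -0.13, 0.003], [-0.13, 0.991, 0.0], [-0.003, 0.0, -1.0]]
wrist_force: [0.1, 0.4, 0.0]
gripper_width: 0.189
```

```bash
python3 go.py .486 -.312 .0434 7
```

```text
t 5.55 tip [ 0.4873 -0.3108  0.0464] th 7.5 w 0.189 F [0.1 0.4 0. ] j [-17.  28. -19.  -0. -43. -66.]
 offset now [ 1.4 -1.   3. ] | turned [ 1.4 -1.   3. ] | turn [0.   0.19] 0.5
```

Emit:
{"name": "send_rows", "arguments": {
  "steps": [
    {"offset":[1,-1,3],"delta_rot":[0,0.2,0],"gripper":0},
    {"offset":[0,0,0.5],"delta_rot":[0,0,0],"gripper":0},
    {"offset":[0,0,0],"delta_rot":[0,0,0],"gripper":0.3},
    {"offset":[0,0,0],"delta_rot":[0,0,0],"gripper":0.45},
    {"offset":[0,0,0],"delta_rot":[0,0,0],"gripper":0.5},
    {"offset":[0,0,0],"delta_rot":[0,0,0],"gripper":0.5},
    {"offset":[0,0,-10],"delta_rot":[0,0,0],"gripper":0.5},
    {"offset":[0,0,-30],"delta_rot":[0,0,0],"gripper":0.5},
    {"offset":[0,0,-40],"delta_rot":[0,0,3.5],"gripper":0.5},
    {"offset":[0,0,-10],"delta_rot":[0,0,3.5],"gripper":0.5}
  ]
}}

```text
time_s: 6.55
tcp_pos: [0.4857, -0.3124, 0.3184]
ee_rot: [[-1.0, -0.004, -0.004], [-0.004, 1.0, 0.0], [0.004, 0.0, -1.0]]
wrist_force: [0.4, -0.1, -0.1]
gripper_width: 0.502
```

```bash
python3 go.py .6145 -.090 .10 0
```

```text
t 6.55 tip [ 0.4849 -0.3124  0.1362] th 0.2 w 0.502 F [ 0.4 -0.1 -0.1] j [-17.  22. -13.   0. -55. -73.]
 offset now [-130.7  221.8   35.7] | turned [-129.6  222.4   36.2] | turn [ 0.01 -0.24] 0.2
```

Emit:
{"name": "send_rows", "arguments": {
  "steps": [
    {"offset":[-22,37,0],"delta_rot":[0,-0.2,0],"gripper":0.55},
    {"offset":[-22,37,0],"delta_rot":[0,0,0],"gripper":0.55},
    {"offset":[-22,37,0],"delta_rot":[0,0,0],"gripper":0.55},
    {"offset":[-22,37,0],"delta_rot":[0,0,0],"gripper":0.55},
    {"offset":[-22,37,0],"delta_rot":[0,0,0],"gripper":0.55},
    {"offset":[-16,28,0],"delta_rot":[0,0,0],"gripper":0.55},
    {"offset":[-3,6,10],"delta_rot":[0,0,0],"gripper":0.55},
    {"offset":[0,0,15],"delta_rot":[0,0,0],"gripper":0.55},
    {"offset":[0,0,0],"delta_rot":[0,0,0],"gripper":0.55},
    {"offset":[0,0,0],"delta_rot":[0,0,0],"gripper":0.55}
  ]
}}

```text
time_s: 7.55
tcp_pos: [0.6191, -0.0861, 0.3059]
ee_rot: [[-1.0, -0.001, 0.017], [-0.001, 1.0, -0.003], [-0.017, -0.003, -1.0]]
wrist_force: [0.2, -0.5, 0.4]
gripper_width: 0.549
```

```bash
python3 - <<'E'
from wr import *
from go import go
p,d,E,k=shot('w4'); W=cloud(E,k,d)
m=((d>0)&(W[...,2]>.018)&(W[...,2]<.034)&(abs(W[...,0]-.6145)<.04)&(abs(W[...,1]+.09)<.04)).astype(np.uint8)
cn=max(cv2.findContours(m,0,2)[0],key=cv2.contourArea);(u,rr)=cv2.minEnclosingCircle(cn)
q=ray((E,k),u,.026)[0];print(u,rr,cv2.contourArea(cn),q*1000)
go(.6145,-.09,.008,0)
E
```

```text
(254.299072265625, 182.01402282714844) 16.818693161010742 815.0 [614.82747642 -90.16401514  26.        ]
t 7.6 tip [ 0.622  -0.0867  0.1236] th 0.0 w 0.557 F [-0.3  0.   0.8] j [  7.  27.  -8.   0. -55. -97.]
 offset now [  9.5  -3.  115.5] | turned [  7.5  -3.3 115.6] | turn [-0.15  0.97] 0.0
```

View pics/w4.png

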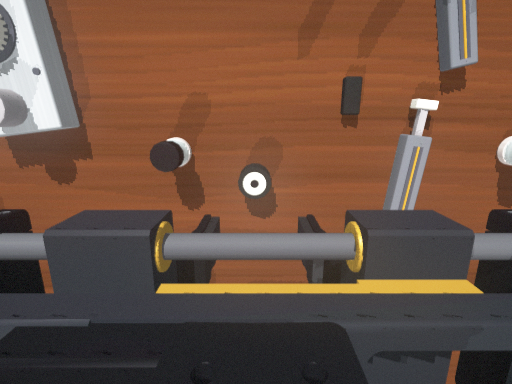

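The roller is at (254,182), which agrees with the top view. The jar at (172,153) is clear of it.

Emit:
{"name": "send_rows", "arguments": {
  "steps": [
    {"offset":[4.5,-3.8,20],"delta_rot":[-0.1,0.9,0],"gripper":0.55},
    {"offset":[0,0,30],"delta_rot":[0,0.2,0],"gripper":0.55},
    {"offset":[0,0,30],"delta_rot":[0,0.2,0],"gripper":0.55},
    {"offset":[0,0,0],"delta_rot":[0,0,0],"gripper":0.55}
  ]
}}

```text
time_s: 8.0
tcp_pos: [0.6132, -0.0934, 0.2246]
ee_rot: [[-1.0, 0.004, -0.004], [0.004, 1.0, -0.0], [0.004, -0.0, -1.0]]
wrist_force: [0.1, 0.4, -0.1]
gripper_width: 0.549
```

```bash
python3 go.py .6147 -.0901 .006 0
```

```text
t 8.0 tip [ 0.6125 -0.0934  0.0424] th -0.2 w 0.549 F [ 0.1  0.4 -0.1] j [  6.  32. -12.  -0. -46. -96.]
 offset now [-2.4  3.3 36.4] | turned [-2.2  3.3 36.4] | turn [-0.   -0.23] -0.2
```

Emit:
{"name": "send_rows", "arguments": {
  "steps": [
    {"offset":[-1.8,3.2,5],"delta_rot":[0,-0.1,0],"gripper":0.55},
    {"offset":[0,0,14],"delta_rot":[0,0,0],"gripper":0.55},
    {"offset":[0,0,14],"delta_rot":[0,0,0],"gripper":0.55},
    {"offset":[0,0,2],"delta_rot":[0,0,0],"gripper":0.55},
    {"offset":[0,0,0],"delta_rot":[0,0,0],"gripper":0},
    {"offset":[0,0,0],"delta_rot":[0,0,0],"gripper":0},
    {"offset":[0,0,0],"delta_rot":[0,0,0],"gripper":0},
    {"offset":[0,0,0],"delta_rot":[0,0,0],"gripper":0}
  ]
}}

```text
time_s: 8.8
tcp_pos: [0.6164, -0.091, 0.1909]
ee_rot: [[-1.0, 0.004, 0.004], [0.004, 1.0, -0.0], [-0.004, -0.0, -1.0]]
wrist_force: [0.5, -0.2, -0.6]
gripper_width: 0.358
```

```bash
python3 go.py .5993 .3052 .10 3; python3 - <<'E'
from h import *
D=np.load('top0.npz');d=D['d'];W=cloud(D['E'],D['k'],d);m=(d>0)&(W[...,2]>.02)&(W[...,0]>.55)&(W[...,1]>.22)
q=W[m];print('tray/mug near:',q[:,0].min(),q[:,2].max());n=q[(q[:,1]<.45)];print(n[:,0].min(),n[:,1].min());b=q[(q[:,0]<.70)];print(b[:,1].min(),b[:,2].max())
E
```

```text
t 8.8 tip [ 0.6172 -0.091   0.0087] th -0.2 w 0.358 F [ 0.5 -0.2 -0.6] j [  6.  34. -14.   0. -42. -97.]
 offset now [ 19.1 396.1 -91.5] | turned [ -2.8 396.6 -91.3] | turn [-0.02  0.26] -3.2
tray/mug near: 0.5521583928535045 0.09304600464543578
0.5521583928535045 0.22007653278630676
0.3883238618030014 0.07412115323014645
```

Emit:
{"name": "send_rows", "arguments": {
  "steps": [
    {"offset":[0,0,-20],"delta_rot":[0,0.2,0],"gripper":0},
    {"offset":[0,0,-30],"delta_rot":[0,0,-7],"gripper":0},
    {"offset":[0,0,-30],"delta_rot":[0,0,-7],"gripper":0},
    {"offset":[0,0,-15],"delta_rot":[0,0,-6],"gripper":0},
    {"offset":[0,0,0],"delta_rot":[0,0,0],"gripper":0}
  ]
}}

```text
time_s: 9.3
tcp_pos: [0.6161, -0.0909, 0.2898]
ee_rot: [[-0.937, -0.35, 0.001], [-0.35, 0.937, -0.0], [-0.0, -0.001, -1.0]]
wrist_force: [0.6, -0.0, 0.1]
gripper_width: 0.355
```

```bash
python3 go.py .6015 .306 .10 20
```

```text
t 9.3 tip [ 0.6162 -0.091   0.1076] th 20.5 w 0.355 F [ 0.6 -0.   0.1] j [  6.  27.  -9.   0. -54. -76.]
 offset now [-125.3  377.     7.4] | turned [-122.   378.1    7.6] | turn [-0.03  0.02] 0.5
```

Emit:
{"name": "send_rows", "arguments": {
  "steps": [
    {"offset":[-10,30,0],"delta_rot":[0,0,0],"gripper":0},
    {"offset":[-13.5,41,0],"delta_rot":[0,0,0],"gripper":0},
    {"offset":[-13.5,41,0],"delta_rot":[0,0,0],"gripper":0},
    {"offset":[-13.5,41,0],"delta_rot":[0,0,0],"gripper":0},
    {"offset":[-13.5,41,0],"delta_rot":[0,0,0],"gripper":0},
    {"offset":[-13.5,41,0],"delta_rot":[0,0,0],"gripper":0},
    {"offset":[-13.5,41,0],"delta_rot":[0,0,0],"gripper":0},
    {"offset":[-13.5,41,0],"delta_rot":[0,0,0],"gripper":0},
    {"offset":[-11,35,0],"delta_rot":[0,0,0],"gripper":0},
    {"offset":[-6,15,0],"delta_rot":[0,0,0],"gripper":0},
    {"offset":[0,0,0],"delta_rot":[0,0,0],"gripper":0},
    {"offset":[0,0,0],"delta_rot":[0,0,0],"gripper":0}
  ]
}}

```text
time_s: 10.5
tcp_pos: [0.6032, 0.3082, 0.2778]
ee_rot: [[-0.948, -0.317, -0.012], [-0.317, 0.948, -0.005], [0.013, -0.001, -1.0]]
wrist_force: [-0.8, -0.1, -0.4]
gripper_width: 0.356
```

```bash
python3 go.py .6015 .306 .010 20; python3 - <<'E'
from wr import *
shot('w5')
E
```

```text
t 10.5 tip [0.6011 0.3073 0.0956] th 18.5 w 0.356 F [-0.8 -0.1 -0.4] j [  41.   33.   -0.   -0.  -57. -112.]
 offset now [-1.1 -1.2 85.6] | turned [ 0.1 -1.3 85.6] | turn [-0.07 -0.73] -1.5
```

View pics/w5.png

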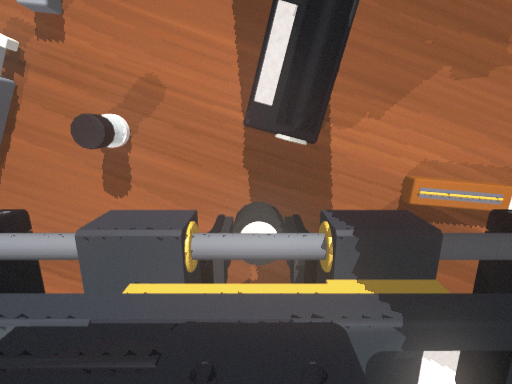

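The roller is held. The toner's far end is visible at (247,122) to (316,143). I check the far-end line against the toner pose.

```bash
python3 - <<'E'
from h import *
D=np.load('w5.npz'); p,d,E,k=D['p'],D['d'],D['E'],D['k']; W=cloud(E,k,d)
m=((d>0)&(W[...,2]>.028)&(W[...,2]<.05)); m[200:]=0; m[:,:200]=0;m[:,380:]=0
m=m.astype(np.uint8);cn=max(cv2.findContours(m,0,2)[0],key=cv2.contourArea);F=np.zeros_like(m);cv2.drawContours(F,[cn],-1,1,-1)
c=np.array([483.5,298.5]);th=np.radians(3.3);X=np.array([np.cos(th),np.sin(th)]);Y=np.array([-X[1],X[0]])
q=W[(F>0)&(d>0)][:,:2]*1000-c; print('x max',np.percentile(q@X,[98,99.5]));
a=q@X
for lo in(-10,0,10,20,30,40): s=q[(a>lo)&(a<lo+10)]@Y; print(lo,np.percentile(s,[1,99]).round(1),s.size)
E
```

```text
x max [58.7138363  60.77905375]
-10 [-26.3  31.9] 1234
0 [-26.2  32. ] 1180
10 [-26.1  32.1] 1157
20 [-25.9  32.2] 1112
30 [-25.7  32.5] 1081
40 [-25.7  32.5] 1038
```

Emit:
{"name": "send_rows", "arguments": {
  "steps": [
    {"offset":[1.9,-0.3,15],"delta_rot":[0,-0.7,0],"gripper":0},
    {"offset":[0,0,25],"delta_rot":[0,0,0],"gripper":0},
    {"offset":[0,0,25],"delta_rot":[0,0,0],"gripper":0},
    {"offset":[0,0,5],"delta_rot":[0,0,0],"gripper":0},
    {"offset":[0,0,0],"delta_rot":[0,0,0],"gripper":0}
  ]
}}

```text
time_s: 11.05
tcp_pos: [0.6031, 0.2988, 0.2078]
ee_rot: [[-0.952, -0.306, 0.001], [-0.306, 0.952, -0.001], [-0.001, -0.001, -1.0]]
wrist_force: [-0.2, -0.0, 0.6]
gripper_width: 0.356
```

```bash
python3 go.py .6015 .3073 .009 18.5
```

```text
t 11.05 tip [0.6033 0.2986 0.0256] th 17.8 w 0.356 F [-0.2 -0.   0.6] j [  40.   37.   -5.    0.  -48. -112.]
 offset now [-0.9  8.9 16.5] | turned [-1.   8.8 16.6] | turn [-0.08  0.06] -0.7
```

Emit:
{"name": "send_rows", "arguments": {
  "steps": [
    {"offset":[-1,8.8,0],"delta_rot":[0,0,0],"gripper":0},
    {"offset":[0,0,8],"delta_rot":[0,0,0],"gripper":0},
    {"offset":[0,0,5],"delta_rot":[0,0,0],"gripper":0},
    {"offset":[0,0,0],"delta_rot":[0,0,0],"gripper":0}
  ]
}}

```text
time_s: 11.45
tcp_pos: [0.6025, 0.3076, 0.1979]
ee_rot: [[-0.953, -0.304, 0.007], [-0.304, 0.953, 0.003], [-0.007, 0.0, -1.0]]
wrist_force: [-0.4, 0.2, -0.2]
gripper_width: 0.359
```

```bash
python3 go.py .6015 .3073 .009 18.5
```

```text
t 11.45 tip [0.6037 0.3081 0.0157] th 17.7 w 0.359 F [-0.4  0.2 -0.2] j [  41.   38.   -5.    0.  -47. -113.]
 offset now [ 2.4 -0.1  6.6] | turned [ 2.4 -0.1  6.7] | turn [0.03 0.4 ] -0.8
```

Emit:
{"name": "send_rows", "arguments": {
  "steps": [
    {"offset":[1,0,3],"delta_rot":[0,0.4,0],"gripper":0},
    {"offset":[0,0,3],"delta_rot":[0,0,0],"gripper":0},
    {"offset":[0,0,1],"delta_rot":[0,0,0],"gripper":0},
    {"offset":[0,0,0],"delta_rot":[0,0,0],"gripper":0}
  ]
}}

```text
time_s: 11.85
tcp_pos: [0.6016, 0.3077, 0.1909]
ee_rot: [[-0.952, -0.305, 0.0], [-0.305, 0.952, 0.001], [-0.0, 0.001, -1.0]]
wrist_force: [-0.1, -0.5, -0.4]
gripper_width: 0.357
```

```bash
python3 go.py .6015 .3073 .009 18.5
```

```text
t 11.85 tip [0.6016 0.3079 0.0087] th 17.7 w 0.357 F [-0.1 -0.5 -0.4] j [  41.   38.   -5.   -0.  -47. -113.]
 offset now [ 0.3 -0.5 -0.3] | turned [ 0.3 -0.5 -0.3] | turn [0.05 0.02] -0.8
```

Emit:
{"name": "send_rows", "arguments": {
  "steps": [
    {"offset":[0,0,0],"delta_rot":[0,0,0],"gripper":0.45},
    {"offset":[0,0,0],"delta_rot":[0,0,0],"gripper":0.55},
    {"offset":[0,0,0],"delta_rot":[0,0,0],"gripper":0.55},
    {"offset":[0,0,0],"delta_rot":[0,0,0],"gripper":0.55},
    {"offset":[0,0,-15],"delta_rot":[0,0,0],"gripper":0.55},
    {"offset":[0,0,-30],"delta_rot":[0,0,0],"gripper":0.55},
    {"offset":[0,0,-25],"delta_rot":[0,0,8],"gripper":0.55},
    {"offset":[0,0,-20],"delta_rot":[0,0,8],"gripper":0.55},
    {"offset":[0,0,-10],"delta_rot":[0,0,8],"gripper":0.55},
    {"offset":[0,0,0],"delta_rot":[0,0,0],"gripper":0.55}
  ]
}}

```text
time_s: 12.85
tcp_pos: [0.602, 0.3076, 0.3011]
ee_rot: [[-0.992, 0.124, 0.005], [0.124, 0.992, 0.003], [-0.004, 0.003, -1.0]]
wrist_force: [-0.1, -0.5, 0.3]
gripper_width: 0.55
```

```bash
python3 go.py .616 .060 .10 -6.1
```

```text
t 12.85 tip [0.6029 0.3081 0.1189] th -7.1 w 0.55 F [-0.1 -0.5  0.3] j [  41.   31.    0.    0.  -59. -138.]
 offset now [ -43.5 -244.6   18.3] | turned [ -39.4 -245.3   18.9] | turn [0.19 0.26] -1.0
```

Emit:
{"name": "send_rows", "arguments": {
  "steps": [
    {"offset":[-6,-32,0],"delta_rot":[0.2,0.2,-1],"gripper":0.55},
    {"offset":[-7,-42,0],"delta_rot":[0,0,0],"gripper":0.55},
    {"offset":[-7,-42,0],"delta_rot":[0,0,0],"gripper":0.55},
    {"offset":[-7,-42,0],"delta_rot":[0,0,0],"gripper":0.55},
    {"offset":[-7,-42,0],"delta_rot":[0,0,0],"gripper":0.55},
    {"offset":[-6,-28,0],"delta_rot":[0,0,0],"gripper":0.55},
    {"offset":[-2,-10,10],"delta_rot":[0,0,0],"gripper":0.55},
    {"offset":[0,0,0],"delta_rot":[0,0,0],"gripper":0.55},
    {"offset":[0,0,0],"delta_rot":[0,0,0],"gripper":0.55}
  ]
}}

```text
time_s: 13.75
tcp_pos: [0.6198, 0.0597, 0.2916]
ee_rot: [[-0.997, 0.075, 0.002], [0.075, 0.997, 0.001], [-0.002, 0.001, -1.0]]
wrist_force: [0.3, 0.4, 0.2]
gripper_width: 0.552
```

```bash
cat >> wr.py <<'E'
def bar(n,x,y):
    p,d,E,k=shot(n); W=cloud(E,k,d)
    m=((d>0)&(W[...,2]>.009)&(W[...,2]<.026)&(abs(W[...,0]-x)<.09)&(abs(W[...,1]-y)<.03)).astype(np.uint8); m[205:]=0
    cn=max(cv2.findContours(m,0,2)[0],key=cv2.contourArea);F=np.zeros_like(m);cv2.drawContours(F,[cn],-1,1,-1)
    q=ray((E,k),np.argwhere(F)[:,::-1],.018)[:,:2]*1000;R=cv2.minAreaRect(q.astype(np.float32))
    print(len(q),np.round(R[0],1),np.round(R[1],1),round(R[2],1),np.round(cv2.boxPoints(R),1).tolist())
E
python3 go.py .616 .060 .012 -6.1; python3 -c "
from wr import *
bar('w6',.616,.06)"
```

```text
t 13.75 tip [0.6202 0.0599 0.1094] th -4.3 w 0.552 F [0.3 0.4 0.2] j [  20.   27.   -8.   -0.  -54. -115.]
 offset now [ 4.4 -0.4 97.4] | turned [ 4.2 -0.4 97.4] | turn [0.08 0.12] 1.8
2131 [585.6  63.7] [23.8 92. ] 83.9 [[538.5999755859375, 56.70000076293945], [630.0999755859375, 47.0], [632.5999755859375, 70.5999984741211], [541.0999755859375, 80.4000015258789]]
```

View pics/w6.png

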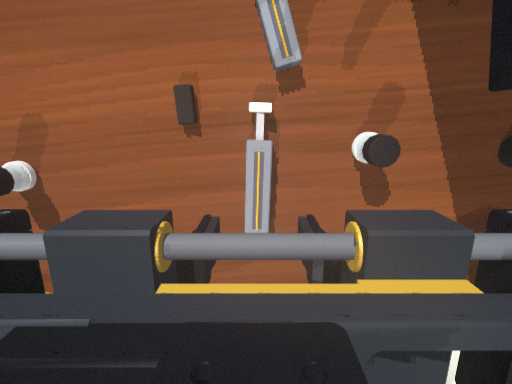

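Emit:
{"name": "send_rows", "arguments": {
  "steps": [
    {"offset":[3,0,20],"delta_rot":[0,0.1,1.8],"gripper":0.55},
    {"offset":[0,0,25],"delta_rot":[0,0,0],"gripper":0.55},
    {"offset":[0,0,25],"delta_rot":[0,0,0],"gripper":0.55},
    {"offset":[0,0,0],"delta_rot":[0,0,0],"gripper":0.55},
    {"offset":[0,0,0],"delta_rot":[0,0,0],"gripper":0.55}
  ]
}}

```text
time_s: 14.3
tcp_pos: [0.6177, 0.068, 0.2216]
ee_rot: [[-0.996, 0.094, 0.005], [0.094, 0.996, 0.003], [-0.005, 0.003, -1.0]]
wrist_force: [0.6, 0.1, 0.6]
gripper_width: 0.548
```

```bash
python3 go.py .617 .0601 .005 -6.1
```

```text
t 14.3 tip [0.6186 0.0685 0.0394] th -5.4 w 0.548 F [0.6 0.1 0.6] j [  21.   32.  -12.   -0.  -45. -117.]
 offset now [ 1.  -8.6 34.4] | turned [ 0.7 -8.5 34.4] | turn [0.19 0.27] 0.7
```

Emit:
{"name": "send_rows", "arguments": {
  "steps": [
    {"offset":[0.3,-8.3,0],"delta_rot":[0.1,0.2,0.7],"gripper":0.55},
    {"offset":[0,0,8],"delta_rot":[0,0,0],"gripper":0.55},
    {"offset":[0,0,6],"delta_rot":[0,0,0],"gripper":0.55},
    {"offset":[0,0,0],"delta_rot":[0,0,0],"gripper":0.55}
  ]
}}

```text
time_s: 14.7
tcp_pos: [0.6177, 0.0605, 0.2106]
ee_rot: [[-0.994, 0.105, 0.007], [0.105, 0.994, 0.003], [-0.007, 0.004, -1.0]]
wrist_force: [-0.2, -0.1, -0.5]
gripper_width: 0.552
```

```bash
python3 go.py .617 .0601 .005 -6.1
```

```text
t 14.7 tip [0.619  0.0611 0.0284] th -6.0 w 0.552 F [-0.2 -0.1 -0.5] j [  21.   33.  -13.   -0.  -44. -117.]
 offset now [ 2.1 -1.3 23.3] | turned [ 1.9 -1.2 23.4] | turn [0.23 0.41] 0.1
```

Emit:
{"name": "send_rows", "arguments": {
  "steps": [
    {"offset":[0.7,-0.5,6],"delta_rot":[0.2,0.4,0],"gripper":0.55},
    {"offset":[0,0,10],"delta_rot":[0,0,0],"gripper":0.55},
    {"offset":[0,0,7],"delta_rot":[0,0,0],"gripper":0.55},
    {"offset":[0,0,0],"delta_rot":[0,0,0],"gripper":0.3},
    {"offset":[0,0,0],"delta_rot":[0,0,0],"gripper":0},
    {"offset":[0,0,0],"delta_rot":[0,0,0],"gripper":0},
    {"offset":[0,0,0],"delta_rot":[0,0,0],"gripper":0},
    {"offset":[0,0,0],"delta_rot":[0,0,0],"gripper":0}
  ]
}}

```text
time_s: 15.5
tcp_pos: [0.6171, 0.0599, 0.1854]
ee_rot: [[-0.994, 0.105, -0.0], [0.105, 0.994, 0.0], [0.0, 0.0, -1.0]]
wrist_force: [-0.7, -0.2, -1.2]
gripper_width: 0.272
```

```bash
python3 go.py .4788 .3819 .10 3.3
```

```text
t 15.5 tip [0.617  0.06   0.0032] th -6.0 w 0.272 F [-0.7 -0.2 -1.2] j [  20.   35.  -14.   -0.  -41. -116.]
 offset now [171.3 305.7 -96.6] | turned [119.4 329.4 -96.8] | turn [ 0.01 -0.03] -9.3
```

Emit:
{"name": "send_rows", "arguments": {
  "steps": [
    {"offset":[0,0,-15],"delta_rot":[0,0,0],"gripper":0},
    {"offset":[0,0,-30],"delta_rot":[0,0,0],"gripper":0},
    {"offset":[0,0,-35],"delta_rot":[0,0,-4.6],"gripper":0},
    {"offset":[0,0,-30],"delta_rot":[0,0,-4.6],"gripper":0},
    {"offset":[0,0,0],"delta_rot":[0,0,0],"gripper":0}
  ]
}}

```text
time_s: 16.0
tcp_pos: [0.6168, 0.0598, 0.2982]
ee_rot: [[-0.998, -0.061, -0.004], [-0.061, 0.998, -0.001], [0.004, -0.001, -1.0]]
wrist_force: [0.9, 0.1, -0.8]
gripper_width: 0.273
```

```bash
python3 go.py .4788 .3819 .10 3.3
```

```text
t 16.0 tip [0.6161 0.0596 0.116 ] th 3.5 w 0.273 F [ 0.9  0.1 -0.8] j [  20.   27.   -8.   -0.  -55. -107.]
 offset now [117.2 330.1  16.2] | turned [118.5 329.7  16. ] | turn [-0.04 -0.23] 0.2
```

Emit:
{"name": "send_rows", "arguments": {
  "steps": [
    {"offset":[11,30,0],"delta_rot":[0,-0.2,0],"gripper":0},
    {"offset":[15,42,0],"delta_rot":[0,0,0],"gripper":0},
    {"offset":[15,42,0],"delta_rot":[0,0,0],"gripper":0},
    {"offset":[15,42,0],"delta_rot":[0,0,0],"gripper":0},
    {"offset":[15,42,0],"delta_rot":[0,0,0],"gripper":0},
    {"offset":[15,42,0],"delta_rot":[0,0,0],"gripper":0},
    {"offset":[15,42,0],"delta_rot":[0,0,0],"gripper":0},
    {"offset":[11,30,0],"delta_rot":[0,0,0],"gripper":0},
    {"offset":[5,14,0],"delta_rot":[0,0,0],"gripper":0},
    {"offset":[0,0,0],"delta_rot":[0,0,0],"gripper":0},
    {"offset":[0,0,0],"delta_rot":[0,0,0],"gripper":0}
  ]
}}

```text
time_s: 17.1
tcp_pos: [0.4746, 0.388, 0.2925]
ee_rot: [[-0.999, -0.049, -0.005], [-0.049, 0.999, -0.004], [0.006, -0.003, -1.0]]
wrist_force: [0.2, -0.9, -1.4]
gripper_width: 0.276
```

```bash
python3 go.py .4788 .3819 .04 3.3
```

```text
t 17.1 tip [0.4736 0.3874 0.1103] th 2.8 w 0.276 F [ 0.2 -0.9 -1.4] j [  54.   27.  -10.   -0.  -54. -141.]
 offset now [-5.3 -5.5 70.3] | turned [-4.9 -5.7 70.3] | turn [-0.19 -0.32] -0.5
```

Emit:
{"name": "send_rows", "arguments": {
  "steps": [
    {"offset":[-3.9,-6.2,5],"delta_rot":[-0.2,-0.3,-0.5],"gripper":0},
    {"offset":[0,0,25],"delta_rot":[0,0,0],"gripper":0},
    {"offset":[0,0,25],"delta_rot":[0,0,0],"gripper":0},
    {"offset":[0,0,10],"delta_rot":[0,0,0],"gripper":0},
    {"offset":[0,0,0],"delta_rot":[0,0,0],"gripper":0}
  ]
}}

```text
time_s: 17.6
tcp_pos: [0.4827, 0.3743, 0.2253]
ee_rot: [[-0.999, -0.05, 0.0], [-0.05, 0.999, 0.0], [-0.0, 0.0, -1.0]]
wrist_force: [-0.1, -0.1, -1.1]
gripper_width: 0.271
```

```bash
python3 go.py .4788 .3819 .004 3.3; python3 -c "
from wr import *
shot('w7')"
```

```text
t 17.6 tip [0.4828 0.3743 0.0431] th 2.9 w 0.271 F [-0.1 -0.1 -1.1] j [  53.   31.  -14.    0.  -45. -140.]
 offset now [ 3.6  7.8 39.1] | turned [ 3.5  7.8 39.1] | turn [0.01 0.03] -0.4
```

View pics/w7.png

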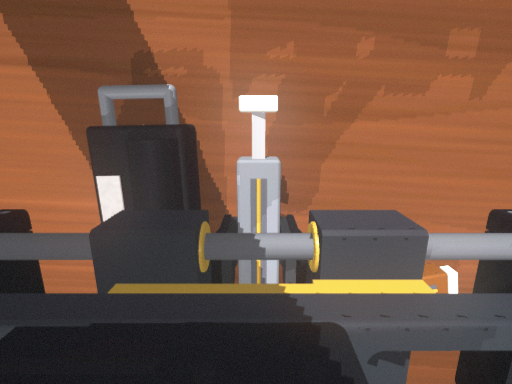

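unit_out is held with its stem still out, from the bar end at (258,158) to the handle at (258,103), parallel to the toner whose near end spans (90,127) to (196,125). I use this view to refine the toner's pose.

```bash
python3 - <<'E'
from h import *
D=np.load('w7.npz'); p,d,E,k=D['p'],D['d'],D['E'],D['k']; W=cloud(E,k,d)
print('cam',E[:3,3].round(3))
c=np.array([483.5,300]);th=np.radians(3.3);X=np.array([np.cos(th),np.sin(th)]);Y=np.array([-X[1],X[0]])
m=(d>0)&(W[...,2]>.031)&(W[...,2]<.05); m[200:]=0; m[:,230:]=0; m[:118]=0
q=W[m][:,:2]*1000-c; a=q@X; print('x min',np.percentile(a,[.5,2]))
for lo in(-55,-45,-35): s=q[(a>lo)&(a<lo+10)]@Y; print(lo,np.percentile(s,[1,99]).round(1),s.size)
m=(d>0)&(W[...,2]>.031)&(W[...,2]<.075);m[205:]=0;m[:150]=0;m[:,:228]=0;m[:,290:]=0
q=W[m][:,:2]*1000-c;a=q@X; s=q@Y; print('bar z',np.median(W[m][:,2]),'x end',np.percentile(a,1),'y',np.percentile(s,[1,99]))
E
```

```text
cam [0.418 0.372 0.206]
x min [-59.64965877 -58.99115494]
-55 [-27.1  30.4] 1722
-45 [-27.3  30.6] 1612
-35 [-27.   30.8] 1566
bar z 0.058153567513977225 x end -45.54010315839432 y [63.37385904 86.72834004]
```

Emit:
{"name": "send_rows", "arguments": {
  "steps": [
    {"offset":[1.5,9.1,2],"delta_rot":[0,0,-0.4],"gripper":0},
    {"offset":[0,0,10],"delta_rot":[0,0,0],"gripper":0},
    {"offset":[0,0,10],"delta_rot":[0,0,0],"gripper":0},
    {"offset":[0,0,3],"delta_rot":[0,0,0],"gripper":0},
    {"offset":[0,0,0],"delta_rot":[0,0,0],"gripper":0}
  ]
}}

```text
time_s: 18.15
tcp_pos: [0.4819, 0.3849, 0.2023]
ee_rot: [[-0.998, -0.058, 0.006], [-0.058, 0.998, 0.006], [-0.006, 0.006, -1.0]]
wrist_force: [-0.7, 0.2, -2.1]
gripper_width: 0.276
```

```bash
python3 go.py .4808 .3833 .004 3.3
```

```text
t 18.15 tip [0.4829 0.3859 0.0202] th 3.3 w 0.276 F [-0.7  0.2 -2.1] j [  54.   33.  -14.    0.  -43. -140.]
 offset now [ 2.3 -2.6 16.1] | turned [ 2.2 -2.5 16.2] | turn [0.32 0.34] 0.0
```

Emit:
{"name": "send_rows", "arguments": {
  "steps": [
    {"offset":[1.2,-1.5,3],"delta_rot":[0.3,0.3,0],"gripper":0},
    {"offset":[0,0,6],"delta_rot":[0,0,0],"gripper":0},
    {"offset":[0,0,4],"delta_rot":[0,0,0],"gripper":0},
    {"offset":[0,0,0],"delta_rot":[0,0,0],"gripper":0}
  ]
}}

```text
time_s: 18.55
tcp_pos: [0.4806, 0.3833, 0.1885]
ee_rot: [[-0.998, -0.058, 0.0], [-0.058, 0.998, 0.0], [-0.0, 0.0, -1.0]]
wrist_force: [-1.4, -0.9, -1.2]
gripper_width: 0.275
```

```bash
python3 go.py .4808 .3833 .004 3.3
```

```text
t 18.55 tip [0.4807 0.3833 0.0063] th 3.3 w 0.275 F [-1.4 -0.9 -1.2] j [  54.   34.  -15.    0.  -41. -140.]
 offset now [-0.1  0.   2.3] | turned [-0.1  0.   2.3] | turn [0.   0.02] 0.0
```

Emit:
{"name": "send_rows", "arguments": {
  "steps": [
    {"offset":[0,0,2.5],"delta_rot":[0,0,0],"gripper":0},
    {"offset":[0,0,0.5],"delta_rot":[0,0,0],"gripper":0},
    {"offset":[0,0,0],"delta_rot":[0,0,0],"gripper":0.4},
    {"offset":[0,0,0],"delta_rot":[0,0,0],"gripper":0.5},
    {"offset":[0,0,0],"delta_rot":[0,0,0],"gripper":0.5},
    {"offset":[0,0,0],"delta_rot":[0,0,0],"gripper":0.5},
    {"offset":[0,0,-15],"delta_rot":[0,0,0],"gripper":0.5},
    {"offset":[0,0,-30],"delta_rot":[0,0,0],"gripper":0.5},
    {"offset":[0,0,-35],"delta_rot":[0,0,-5],"gripper":0.55},
    {"offset":[0,0,-30],"delta_rot":[0,0,-5],"gripper":0.55},
    {"offset":[0,0,0],"delta_rot":[0,0,0],"gripper":0.55}
  ]
}}

```text
time_s: 19.65
tcp_pos: [0.481, 0.3835, 0.2994]
ee_rot: [[-0.971, -0.238, 0.001], [-0.238, 0.971, -0.001], [-0.001, -0.001, -1.0]]
wrist_force: [-0.2, 0.1, 0.5]
gripper_width: 0.547
```

```bash
python3 go.py .467 .0842 .10 13.1
```

```text
t 19.65 tip [0.4811 0.3833 0.1172] th 13.8 w 0.547 F [-0.2  0.1  0.5] j [  54.   26.   -9.    0.  -55. -130.]
 offset now [  84.9 -287.2   17.5] | turned [  81.6 -288.2   17.2] | turn [-0.06  0.04] 0.7
```

Emit:
{"name": "send_rows", "arguments": {
  "steps": [
    {"offset":[9,-30,0],"delta_rot":[0,0,0],"gripper":0.55},
    {"offset":[13,-43,0],"delta_rot":[0,0,0],"gripper":0.55},
    {"offset":[13,-43,0],"delta_rot":[0,0,0],"gripper":0.55},
    {"offset":[13,-43,0],"delta_rot":[0,0,0],"gripper":0.55},
    {"offset":[13,-43,0],"delta_rot":[0,0,0],"gripper":0.55},
    {"offset":[12,-43,0],"delta_rot":[0,0,0],"gripper":0.55},
    {"offset":[8,-28,0],"delta_rot":[0,0,0],"gripper":0.55},
    {"offset":[2,-9,10],"delta_rot":[0,0,0],"gripper":0.55},
    {"offset":[0,0,0],"delta_rot":[0,0,0],"gripper":0.55},
    {"offset":[0,0,0],"delta_rot":[0,0,0],"gripper":0.55}
  ]
}}

```text
time_s: 20.65
tcp_pos: [0.4646, 0.0806, 0.2866]
ee_rot: [[-0.972, -0.235, 0.002], [-0.235, 0.972, 0.003], [-0.003, 0.002, -1.0]]
wrist_force: [-0.2, 0.1, 0.9]
gripper_width: 0.554
```

```bash
python3 go.py .467 .0842 .012 13.1; python3 -c "
from wr import *
bar('w8',.467,.084)"
```

```text
t 20.65 tip [0.465  0.0812 0.1044] th 13.6 w 0.554 F [-0.2  0.1  0.9] j [  30.   15.  -30.   -0.  -45. -106.]
 offset now [-2.4  2.2 92.4] | turned [-2.6  2.5 92.4] | turn [0.14 0.15] 0.5
1714 [444.4  79.3] [60.  23.6] 13.0 [[412.6000061035156, 84.0], [417.8999938964844, 61.0], [476.29998779296875, 74.5], [471.0, 97.5]]
```

View pics/w8.png

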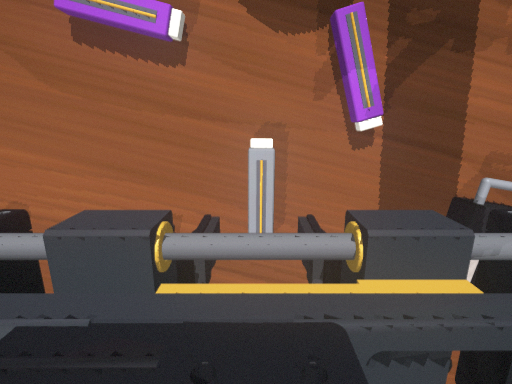

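unit_in lies along the jaws' centre line, its handle at (261,143) tight to the bar. The estimate is (467,84), as before.

Emit:
{"name": "send_rows", "arguments": {
  "steps": [
    {"offset":[-2.5,3,15],"delta_rot":[0.1,0.1,0.5],"gripper":0.55},
    {"offset":[0,0,25],"delta_rot":[0,0,0],"gripper":0.55},
    {"offset":[0,0,20],"delta_rot":[0,0,0],"gripper":0.55},
    {"offset":[0,0,0],"delta_rot":[0,0,0],"gripper":0.55},
    {"offset":[0,0,0],"delta_rot":[0,0,0],"gripper":0.55}
  ]
}}

```text
time_s: 21.2
tcp_pos: [0.4689, 0.0914, 0.226]
ee_rot: [[-0.972, -0.235, 0.006], [-0.235, 0.972, 0.003], [-0.006, 0.002, -1.0]]
wrist_force: [0.7, -0.1, 0.3]
gripper_width: 0.547
```

```bash
python3 go.py .467 .0843 .004 13.1
```

```text
t 21.2 tip [0.4699 0.0919 0.0438] th 13.6 w 0.547 F [ 0.7 -0.1  0.3] j [  31.   21.  -33.    0.  -36. -107.]
 offset now [ 4.9 -6.8 39.8] | turned [ 4.6 -6.8 39.8] | turn [0.1  0.36] 0.5
```

Emit:
{"name": "send_rows", "arguments": {
  "steps": [
    {"offset":[3.5,-6.5,2],"delta_rot":[0,0.3,0.5],"gripper":0.55},
    {"offset":[0,0,10],"delta_rot":[0,0,0],"gripper":0.55},
    {"offset":[0,0,8],"delta_rot":[0,0,0],"gripper":0.55},
    {"offset":[0,0,0],"delta_rot":[0,0,0],"gripper":0.55}
  ]
}}

```text
time_s: 21.6
tcp_pos: [0.4678, 0.0851, 0.207]
ee_rot: [[-0.974, -0.227, 0.005], [-0.227, 0.974, 0.004], [-0.006, 0.003, -1.0]]
wrist_force: [0.4, 0.2, -1.3]
gripper_width: 0.549
```

```bash
python3 go.py .467 .0843 .004 13.1
```

```text
t 21.6 tip [0.4688 0.0859 0.0248] th 13.1 w 0.549 F [ 0.4  0.2 -1.3] j [  30.   22.  -34.   -0.  -33. -107.]
 offset now [ 2.2 -1.2 20.8] | turned [ 2.1 -1.1 20.8] | turn [0.18 0.35] 0.0
```

Emit:
{"name": "send_rows", "arguments": {
  "steps": [
    {"offset":[1,-0.6,6],"delta_rot":[0.2,0.3,0],"gripper":0.55},
    {"offset":[0,0,8],"delta_rot":[0,0,0],"gripper":0.55},
    {"offset":[0,0,6],"delta_rot":[0,0,0],"gripper":0.55},
    {"offset":[0,0,0],"delta_rot":[0,0,0],"gripper":0.3},
    {"offset":[0,0,0],"delta_rot":[0,0,0],"gripper":0},
    {"offset":[0,0,0],"delta_rot":[0,0,0],"gripper":0},
    {"offset":[0,0,0],"delta_rot":[0,0,0],"gripper":0},
    {"offset":[0,0,0],"delta_rot":[0,0,0],"gripper":0}
  ]
}}

```text
time_s: 22.4
tcp_pos: [0.4672, 0.0841, 0.1853]
ee_rot: [[-0.974, -0.227, 0.001], [-0.227, 0.974, -0.001], [-0.001, -0.001, -1.0]]
wrist_force: [-0.6, 0.1, -0.4]
gripper_width: 0.27
```

```bash
python3 go.py .4882 .2194 .06 3.3
```

```text
t 22.4 tip [0.4674 0.084  0.0031] th 13.1 w 0.27 F [-0.6  0.1 -0.4] j [  30.   25.  -35.    0.  -30. -107.]
 offset now [-51.  127.1 -56.9] | turned [-28.6 134.  -56.9] | turn [-0.04  0.04] 9.8
```

Emit:
{"name": "send_rows", "arguments": {
  "steps": [
    {"offset":[0,0,-15],"delta_rot":[0,0,0],"gripper":0},
    {"offset":[0,0,-25],"delta_rot":[0,0,5],"gripper":0},
    {"offset":[0,0,-20],"delta_rot":[0,0,5],"gripper":0},
    {"offset":[0,0,0],"delta_rot":[0,0,0],"gripper":0},
    {"offset":[-6,28,0],"delta_rot":[0,0,0],"gripper":0},
    {"offset":[-9,40,0],"delta_rot":[0,0,0],"gripper":0},
    {"offset":[-8,38,0],"delta_rot":[0,0,0],"gripper":0},
    {"offset":[-4,18,0],"delta_rot":[0,0,0],"gripper":0},
    {"offset":[-1,5,0],"delta_rot":[0,0,0],"gripper":0},
    {"offset":[0,0,0],"delta_rot":[0,0,0],"gripper":0},
    {"offset":[0,0,0],"delta_rot":[0,0,0],"gripper":0}
  ]
}}

```text
time_s: 23.5
tcp_pos: [0.4864, 0.2153, 0.2414]
ee_rot: [[-0.999, -0.052, -0.009], [-0.052, 0.999, -0.005], [0.009, -0.005, -1.0]]
wrist_force: [-0.1, -1.1, -1.1]
gripper_width: 0.271
```

```bash
python3 go.py .4882 .2194 .04 3.3
```

```text
t 23.5 tip [0.4847 0.2143 0.0592] th 3.0 w 0.271 F [-0.1 -1.1 -1.1] j [  41.   24.  -24.   -0.  -43. -128.]
 offset now [-3.9  5.  19.2] | turned [-3.8  4.9 19.2] | turn [-0.27 -0.54] -0.3
```

Emit:
{"name": "send_rows", "arguments": {
  "steps": [
    {"offset":[-2,4,0],"delta_rot":[-0.3,-0.5,-0.3],"gripper":0},
    {"offset":[0,0,12],"delta_rot":[0,0,0],"gripper":0},
    {"offset":[0,0,10],"delta_rot":[0,0,0],"gripper":0},
    {"offset":[0,0,0],"delta_rot":[0,0,0],"gripper":0}
  ]
}}

```text
time_s: 23.9
tcp_pos: [0.4876, 0.216, 0.2173]
ee_rot: [[-0.999, -0.053, -0.002], [-0.053, 0.999, -0.0], [0.002, 0.0, -1.0]]
wrist_force: [-0.5, -0.8, -0.6]
gripper_width: 0.271
```

```bash
python3 go.py .4882 .2194 .004 3.3; python3 - <<'E'
from wr import *
p,d,E,k=shot('w9'); W=cloud(E,k,d)
c=np.array([483.5,301.3]);th=np.radians(3.3);X=np.array([np.cos(th),np.sin(th)]);Y=np.array([-X[1],X[0]])
q=W[...,:2]*1000-c; a=q@X; s=q@Y; z=W[...,2]; B=np.zeros(d.shape,bool);B[120:205]=1
m=B&(d>0)&(z>.031)&(z<.05)&(s>-45)&(a>-57)&(a<-30); print('toner y',np.percentile(s[m],[1,50,99]).round(1),m.sum())
m=B&(d>0)&(z>.031)&(z<.075)&(s<-55)&(s>-110)&(a>-60); print('bar z',np.median(z[m]),'y',np.percentile(s[m],[2,98]).round(1),'x',np.percentile(a[m],1))
E
```

```text
t 23.9 tip [0.4872 0.216  0.0351] th 3.1 w 0.271 F [-0.5 -0.8 -0.6] j [  41.   26.  -25.   -0.  -39. -128.]
 offset now [-1.2  3.3 31.1] | turned [-1.2  3.3 31.1] | turn [ 0.01 -0.11] -0.2
toner y [-30.   -2.9  28. ] 4862
bar z 0.05007062457386091 y [-95.8 -73.5] x -54.121536022119834
```

Emit:
{"name": "send_rows", "arguments": {
  "steps": [
    {"offset":[-0.8,3,3],"delta_rot":[0,-0.1,-0.2],"gripper":0},
    {"offset":[0,0,10],"delta_rot":[0,0,0],"gripper":0},
    {"offset":[0,0,8],"delta_rot":[0,0,0],"gripper":0},
    {"offset":[0,0,3],"delta_rot":[0,0,0],"gripper":0},
    {"offset":[0,0,0],"delta_rot":[0,0,0],"gripper":0}
  ]
}}

```text
time_s: 24.45
tcp_pos: [0.4886, 0.2195, 0.1915]
ee_rot: [[-0.998, -0.058, 0.0], [-0.058, 0.998, 0.0], [-0.0, 0.0, -1.0]]
wrist_force: [-0.3, -0.1, -0.7]
gripper_width: 0.275
```

```bash
python3 go.py .4882 .2192 .0038 3.3
```

```text
t 24.45 tip [0.4887 0.2195 0.0093] th 3.3 w 0.275 F [-0.3 -0.1 -0.7] j [  42.   28.  -26.    0.  -36. -128.]
 offset now [ 0.5 -0.3  5.5] | turned [ 0.5 -0.3  5.5] | turn [0.01 0.03] -0.0
```

Emit:
{"name": "send_rows", "arguments": {
  "steps": [
    {"offset":[0,0,3],"delta_rot":[0,0,0],"gripper":0},
    {"offset":[0,0,2],"delta_rot":[0,0,0],"gripper":0},
    {"offset":[0,0,1],"delta_rot":[0,0,0],"gripper":0},
    {"offset":[0,0,0],"delta_rot":[0,0,0],"gripper":0.4},
    {"offset":[0,0,0],"delta_rot":[0,0,0],"gripper":0.5},
    {"offset":[0,0,0],"delta_rot":[0,0,0],"gripper":0.5},
    {"offset":[0,0,0],"delta_rot":[0,0,0],"gripper":0.5},
    {"offset":[0,0,-15],"delta_rot":[0,0,0],"gripper":0.5},
    {"offset":[0,0,-30],"delta_rot":[0,0,0],"gripper":0.5},
    {"offset":[0,0,-45],"delta_rot":[0,0,0],"gripper":0.5},
    {"offset":[0,0,-45],"delta_rot":[0,0,0],"gripper":0.5},
    {"offset":[0,0,-30],"delta_rot":[0,0,0],"gripper":0.5}
  ]
}}

```text
time_s: 25.65
tcp_pos: [0.4881, 0.219, 0.3521]
ee_rot: [[-0.998, -0.057, -0.007], [-0.057, 0.998, -0.006], [0.008, -0.006, -1.0]]
wrist_force: [-0.1, 0.8, 0.5]
gripper_width: 0.499
```

Emit:
{"name": "send_rows", "arguments": {
  "steps": [
    {"offset":[10,-45,-5],"delta_rot":[0,0,0],"gripper":0.5},
    {"offset":[10,-45,-5],"delta_rot":[0,0,0],"gripper":0.5},
    {"offset":[10,-45,-5],"delta_rot":[0,0,0],"gripper":0.5},
    {"offset":[10,-45,-5],"delta_rot":[0,0,0],"gripper":0.5},
    {"offset":[10,-45,0],"delta_rot":[0,0,0],"gripper":0.5},
    {"offset":[5,-45,0],"delta_rot":[0,0,0],"gripper":0.5},
    {"offset":[0,-45,0],"delta_rot":[0,0,0],"gripper":0.5},
    {"offset":[0,-25,0],"delta_rot":[0,0,0],"gripper":0.5},
    {"offset":[0,0,0],"delta_rot":[0,0,0],"gripper":0.5},
    {"offset":[0,0,0],"delta_rot":[0,0,0],"gripper":0.5}
  ]
}}

```text
time_s: 26.65
tcp_pos: [0.4509, -0.1346, 0.3823]
ee_rot: [[-0.998, -0.062, 0.014], [-0.062, 0.998, 0.003], [-0.014, 0.002, -1.0]]
wrist_force: [1.0, -0.5, -0.5]
gripper_width: 0.498
```

```bash
python3 go.py .4 -.2; python3 - <<'E'
from h import *
from station import viewer
c=viewer.get_calibration('top');p,d=viewer.capture('top');E,k=c['extrinsics'],[c['fov_y'],c['cx'],c['cy']]
cv2.imwrite('pics/top1.png',cv2.resize(p[110:260,60:440][:,:,::-1],None,fx=2.1,fy=2.1,interpolation=cv2.INTER_CUBIC)); np.savez('top1.npz',p=p,d=d,E=E,k=k)
W=cloud(E,k,d);z=W[...,2]
T=dict(uout=(478.8,382,.018,75,25),uin=(488,219,.018,75,25),roller=(599,307,.026,40,40),gear=(486,-312,.040,22,22),jl=(585.5,165.5,.042,25,25),jr=(588,-168,.042,25,25))
for n,(x,y,h,ax,ay) in T.items():
    m=((d>0)&(abs(z-h)<.008)&(abs(W[...,0]-x/1e3)<ax/1e3)&(abs(W[...,1]-y/1e3)<ay/1e3)).astype(np.uint8)
    cs=cv2.findContours(m,0,2)[0]
    if not cs: print(n,'none');continue
    cn=max(cs,key=cv2.contourArea);F=np.zeros_like(m);cv2.drawContours(F,[cn],-1,1,-1)
    q=ray((E,k),np.argwhere(F)[:,::-1],h)[:,:2]*1000;R=cv2.minAreaRect(q.astype(np.float32));print(n,len(q),np.round(R[0],1),np.round(R[1],1),round(R[2],1),'z',np.round(np.median(z[F>0]),4))
E
```

```text
t 26.65 tip [ 0.4535 -0.134   0.2001] th 3.5 w 0.498 F [ 1.  -0.5 -0.5] j [  3.   8. -23.  -0. -59. -90.]
 offset now [ 57.5 -62.6  -1. ] | turned [ 57.5 -62.6  -0. ] | turn [0.14 0.82] 0.0
uout 404 [465.  379.6] [119.9  25.4] 4.0 z 0.0176
uin 359 [484.4 218.9] [97.  24.2] 4.0 z 0.0182
roller 122 [599.2 306.4] [32.5 28.6] 2.8 z 0.0257
gear none
jl 89 [585.2 165.5] [23.6 25.5] 0.1 z 0.042
jr none
```

View pics/top1.png

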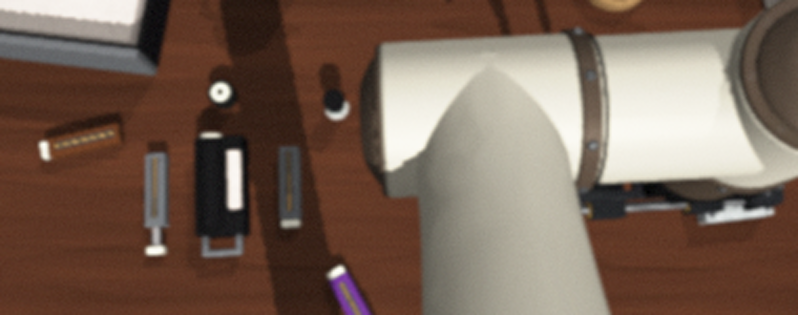

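The left side is as asked: unit_out left of the toner with its rod out, unit_in right of it, roller behind, left jar unmoved. The arm hides the gear, so I try the side camera.

```bash
python3 - <<'E'
from h import *
from station import viewer
c=viewer.get_calibration('side');p,d=viewer.capture('side');E,k=c['extrinsics'],[c['fov_y'],c['cx'],c['cy']]
cv2.imwrite('pics/side1.png',p[:,:,::-1])
W=cloud(E,k,d);z=W[...,2]
for n,x,y,h in(('disc',.486,-.312,.040),('hub',.486,-.312,.050),('jr',.588,-.1685,.042)):
    m=(d>0)&(abs(z-h)<.004)&(np.hypot(W[...,0]-x,W[...,1]-y)<.028)
    if n=='jr': m=(d>0)&(z>.02)&(np.hypot(W[...,0]-x,W[...,1]-y)<.04)
    q=W[m];print(n,m.sum(),q.mean(0).round(4) if len(q) else '', [ (q.min(0)+q.max(0))/2] if len(q) else '')
E
```

```text
disc 369 [ 0.4851 -0.3165  0.0404] [array([ 0.48589662, -0.31368712,  0.03993682])]
hub 111 [ 0.4858 -0.3143  0.0505] [array([ 0.48620331, -0.31381591,  0.04994203])]
jr 207 [ 0.5869 -0.1742  0.0379] [array([ 0.58862484, -0.17182481,  0.03258076])]
```

View pics/side1.png

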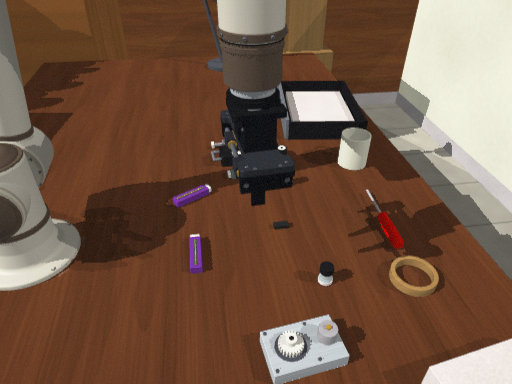

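The gear sits flat, hub up, on the seat at (291,345). The right jar is where it was, at (326,273). I hand the job in.

```bash
python3 -c "
from station import r,order
print(order.finish_job(), r.sense()['time_s'])"
```

```text
the job is handed in; nothing more can be done
the job is handed in; nothing more can be done
```

All four parts are in place, and I handed the job in at about 27 s of the 112 s allowed. Every final reading is inside its limit. I got no verdict back.

| Part | Measured | Limit or target |
|---|---|---|
| unit_out (left of toner) | x ≈ +1 mm, y ≈ +80 mm; within about 1° of parallel | x ±15 mm; y 67 to 97 mm; under 0.25 rad (about 14°) |
| unit_in (right of toner) | x ≈ 0 mm, y ≈ −82 mm; within about 1° of parallel | x ±15 mm; y −97 to −67 mm; under 0.25 rad |
| roller (behind toner) | x ≈ 116 mm, y ≈ −1 mm, standing on end | x 101 to 131 mm; y ±15 mm |
| gear | flat, hub up, about 2 mm from the seat centre (lower face about 30 mm up) | under 12 mm; 26 to 34 mm |
| unit_out rod | about 22 mm out | over 14 mm |
| unit_in rod | still against its bar | under 8 mm |

Both jars are upright. The left one reads the same as at the start. The right one was hidden from the top camera at the end, but the side camera shows it standing where it was.

- **Toner position:** the top and wrist cameras disagreed by about 3 mm on its sideways position. I used a value between them, well inside the 15 mm tolerance.
- **unit_out rod:** its final reading is about 4 mm shorter than the 25.7 mm measured at first. That could be coarse pixels, since the stem was clearly still out.

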